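# Hook the purple tube holder onto the bench rail

## Task

Hang the purple tube holder on the aluminium slatted rail, in the free stretch beside the white tray: tilt its front up so the steel hook goes into the groove, then rotate it down until it sits level and fully home on the groove's edge, and let go. Feel your way in gently, since the groove's height is not known exactly and the rail must not be forced, and leave everything else where it is.

Things in the scene. Friction and masses are not known exactly. Their poses are not given: they have to be found in the camera images.
- purple_holder: Loose rigid purple tube holder, 180 g (135 to 245), upright on the bench. Origin: middle of the back face's lower edge, on its underside; x points out of the back face (to the rail when hung), z up. In mm: block x -68..-4, y -45..45, z 0..22 (its dark dots are only decoration); back plate x -4..0, y -45..45, z 0..50. Sites give rib and hook.
- purple_holder_grip (a point): Grip point in the upright rib on the block. Holder frame: x -36, y 0, z 50; the rib is x -60..-12, y -6..6 (12 mm thick, pinch across y), z 22..64.
- purple_holder_neck (a point): Steel hook's corner: the neck's underside at the back face; holder frame x 0, y 0, z 46. Neck x 0..10, y -20..20, z 46..50; from its far end a leg rises, x 6..10, z 46..74. Hung, the neck's underside lies on the groove's lower edge.
- purple_holder_tip (a point): Top end of the hook's upturned leg; holder frame x 8, y 0, z 74 (mm).
- grey_holder: Grey tube holder of the same shape and frame, loose, standing on the bench near the purple one (the two may have changed places). Not wanted; leave it.
- rail: Fixed rail: an aluminium box with a horizontal groove in its front, on a foot (x 5..95, y -170..170, z 0..12). Origin: on the bench under the middle of the front face; the face is the plane x = 0 and looks to -x, y runs along it, z up. The box is clamped up to 20 mm higher or lower than nominal, differently each time; the pose and points do NOT show this. Over 25 N on it is forcing.
- rail_groove (a point): Middle of the groove's lower edge at the NOMINAL height: rail frame x 0, y 0, z 130. Nominal, in mm: lower slat x 0..4, z 65..130; groove z 130..150; upper slat x 0..4, z 150..172; hollow behind x 4..34, z 65..172; groove y -150..150, ends closed. The hook's leg is 28 high, the groove 20: it goes in only with the holder's front tilted up, some 30 to 45 degrees.
- rail_top (a point): Front edge of the box's flat top at the NOMINAL height: rail frame x 0, y 0, z 176; the top runs back to x 38. Top, slats and groove rise and sink together: the groove's lower edge is always 46 mm below the top. Two fixed posts stand behind the box, x 39..55, y -120 and 120, up to z 192.
- rail_bay (a point): Middle of the free stretch of the groove, at the NOMINAL height: rail frame x 0, y -35, z 130. The hung holder's middle may lie up to 65 mm either way along y. A fixed white tray hangs at the left end, y 82..142, x -49..0, z 75..130. Hung, the holder's axes are parallel to the rail's, its back face at x 0 to -2.
- cup: White specimen cup with yellow lid, diameter 62, 62 tall, loose; leave it. Origin: centre of its underside.
- reagent: Amber reagent bottle with blue cap, diameter 60, 130 tall, loose; leave it. Origin: centre of its underside.
- marker: Blue marker pen lying on the bench, 14 thick, about 130 long, loose; leave it. Origin: under its middle.
Things that resemble listed ones, but are neither listed nor needed, are in the scene too. What is shaped like the purple_holder but red is not meant.

How it is judged:
On the way:
1. the hook's neck is brought to the rail's front, about the groove's height, with the holder's front tilted up (x of purple_holder_neck in the frame of rail between -0.008 and 0.008 m and z of purple_holder_neck in the frame of rail between 0.1 and 0.168 m and y of purple_holder_neck in the frame of rail between -0.125 and 0.055 m and angle between purple_holder's own z axis and vertical above 0.25 rad), for 0.1 s.
At the end, for the whole second after the job is handed in: The purple holder hangs still from the rail by its weight: neck corner within -5 to +3 mm of the front face and 106 to 154 mm over the bench (as the rail is set), level within 0.09 rad, square to the rail within 0.12 rad, from 112 mm right to 42 mm left of the rail's middle (x of purple_holder_neck in the frame of rail between -0.005 and 0.003 m and z of purple_holder_neck in the frame of rail between 0.106 and 0.154 m and y of purple_holder_neck in the frame of rail between -0.112 and 0.042 m and angle between purple_holder's own z axis and vertical below 0.09 rad and angle between the x axis of purple_holder and the x axis of rail, either way round below 0.12 rad and contact force between purple_holder and rail above 0.5 N and linear speed of purple_holder below 0.02 m/s and angular speed of purple_holder below 0.2 rad/s); the robot touches nothing.
It fails at once if the rail is forced: more than 25 N on it (contact force between rail and anything else above 25 N).
It fails at once if the grey holder is moved by more than 30 mm (distance of grey_holder from where it was at the start of the episode above 0.03 m).
It fails at once if the cup is moved by more than 30 mm (distance of cup from where it was at the start of the episode above 0.03 m).
It fails at once if the reagent bottle is moved by more than 30 mm (distance of reagent from where it was at the start of the episode above 0.03 m).
It fails at once if the marker is moved by more than 30 mm (distance of marker from where it was at the start of the episode above 0.03 m).
It also fails if it takes over 67 s, if anything falls off the work surface, if the arm or the gripper's body presses on something with over 40 N, if the wrist force passes 120 N, or if a joint passes its speed limit or range.

## Robot

A 7-joint arm with a two-finger parallel gripper is mounted at the origin on the work surface. World frame = base frame: x ahead of the robot, y to its left, z up, the work surface at z = 0. Lengths are in m, angles in rad, forces in N, time in s.
With the tool pointing down it reaches from about 0.4 to 0.925 m from the base axis. Payload 5.6 kg.
Tool frame: the origin (TCP) lies midway between the tips of the shut fingers; the grasp point (between the pads) lies 19 mm behind it; z points along the fingers, y is the line along which they close (so a half turn about z gives the same grasp; the last joint's range is limited). The gripper opens to 85 mm and grips with 20 to 120 N. Pads are 22 mm wide; open, the fingers measure 114 mm over their backs; the gripper's body (76 mm by 85 mm) begins 54 mm behind the grasp point. The pads swing forward as they close: fully open they stand 13 mm farther back than shut.
Start: joints at [1.229, 0.468, -0.012, 1.603, 0.006, 1.071, -0.056], TCP at [0.191, -0.621, 0.231] pointing down, gripper open.
Joint ranges: [-2.53, 2.53], [-0.31, 2.02], [-1.57, 1.55], [0.28, 2.44], [-1.29, 4.43], [0.15, 1.84], [-2.92, 2.92]. Speed limits (rad/s): [2.57, 2.57, 3.14, 3.14, 3.14, 3.14, 3.14].

## Interface

Orientations are given as a rotation vector (axis times angle).
In Python, from cell import telemetry, optics, manip gives the robot as it stands.
- The arm moves only by the tool play_rows, never from a script. Its argument "commands" is a list that holds one entry, the list of rows, each a list of 7 numbers: the opening, from 0 (shut) to 1 (fully open), then the shift along the tool's x, y, z in cm, then the turn, a rotation vector about the tool's x, y, z in degrees. A call has 1 to 10 rows; each row shifts and turns the commanded pose from where the row before left it, along the tool's axes as they then stand; what a row does not reach is not made up. A row lasts 1/8 s, in which the tool goes at most 62.5 mm and 10.7 degrees, less where a joint would pass 70% of its speed; a pose out of reach is approached as far as the arm can. A call with a gripper value outside its range is refused whole. The fingers move at their own pace and stop on an object; "grip_force" is the grip in N (left out, the last holds). Time passes only in rows, so rows that do not move let the fingers close. It gives the time, the measured TCP pose, the force, the opening and the grip force at its end, in the units of the state.
- telemetry.sense(): the state, without advancing time (a new reading comes with each control period).
- optics.get_image(name): name is "scene" or "side" or "wrist"; returns a dict with "image" (480x640x3 uint8, red, green, blue), "intrinsics" (3x3 intrinsics, pixels), "R" (3x3) and "t" (3): a world point X has camera coordinates R X + t. Camera axes: x right, y down, z forward; pixel columns grow to the right and rows downward; lengths in m; the calibration is good to about 2 mm. The wrist camera is an equidistant fisheye: a pixel r from the principal point sees the ray r / f radians off the axis. A picture is of the moment at which its call begins. There is no depth.
- manip.finish_job(): hands the job in; it is judged then, once.
The state is a dict: "t": time; "q": joint angles; "joint_vel": joint speeds; "joint_torque": joint torques, N m; "ee_pos": TCP position; "ee_rot": TCP orientation; "wrist_force": force on the tool from outside, world axes, zero at the start; "torque": the same for the moment, N m; "gripper_width": finger opening in m; "grasp_force": force on a finger pad.
Only numpy, scipy, OpenCV 4.12 (cv2) and the standard library are available. Lean on these libraries where they do the work, as an engineer would, in place of code of your own. Each camera call takes 0.05 s, during which the arm holds its last target. There are 200 camera calls.

## Working session

There is one attempt and no reset: what is moved stays moved. The work goes in short steps, Python scripts to look and compute and a tool call to move; the robot and the scene stay as the last step left them, time stands still between calls to the robot, and variables do not carry over. Pictures are saved under pics/ and viewed, at most 10 in all, crops included, and the job is handed in when it is done.

Besides the shell and the picture viewer there is one more tool, called after "Call:" as name([rows], argument=value, ...), one row to a line, values as JSON. play_rows: Moves the arm, as the interface text tells. Its arguments: {"type":"object","properties":{"commands":{"type":"array"},"grip_force":{"type":"number"}},"required":["commands"]}

```bash
mkdir -p pics && cat > h.py <<'E'
import numpy as np, cv2
from cell import telemetry, optics, manip
from scipy.spatial.transform import Rotation as Rn
def grab(name):
    d=optics.get_image(name); np.savez(f'{name}.npz',**d); return d
def ray(d,uv,fish=False):
    K=np.array(d['intrinsics']);R=np.array(d['R']);t=np.array(d['t'])
    a=np.array([(uv[0]-K[0,2])/K[0,0],(uv[1]-K[1,2])/K[1,1]])
    if fish:
        r=np.hypot(*a); c=np.array([*(a/r*np.sin(r) if r>0 else a),np.cos(r)])
    else: c=np.array([*a,1.])
    return -R.T@t, R.T@c
def onz(d,uv,z,fish=False):
    o,v=ray(d,uv,fish); return o+v*(z-o[2])/v[2]
def proj(d,X,fish=False):
    K=np.array(d['intrinsics']);c=np.array(d['R'])@np.array(X)+np.array(d['t'])
    if fish:
        rr=np.hypot(c[0],c[1]);th=np.arctan2(rr,c[2]);return K[:2,:2]@(c[:2]/rr*th)+K[:2,2]
    return (K@(c/c[2]))[:2]
def tri(d1,u1,d2,u2,f1=False,f2=False):
    o1,v1=ray(d1,u1,f1);o2,v2=ray(d2,u2,f2)
    A=np.stack([v1,-v2],1);s=np.linalg.lstsq(A,o2-o1,rcond=None)[0]
    p,q=o1+s[0]*v1,o2+s[1]*v2; return (p+q)/2,np.linalg.norm(p-q)
E
python3 - <<'E'
from h import *
for n in('scene','side'):
    d=grab(n);cv2.imwrite(f'pics/{n}0.png',d['image'][...,::-1]);print(n,d['intrinsics'],-np.array(d['R']).T@d['t'],np.array(d['R'])[2])
print(telemetry.sense())
E
```

```text
scene [[533.65454983   0.         325.13034622]
 [  0.         533.65454983 233.99268183]
 [  0.           0.           1.        ]] [ 0.87407057 -0.62368259  1.14374309] [-0.27718423  0.48513052 -0.8293475 ]
side [[561.30546829   0.         317.72691742]
 [  0.         561.30546829 234.73404249]
 [  0.           0.           1.        ]] [ 0.33217385 -0.75282429  0.82446808] [ 0.19907949  0.71637409 -0.66871184]
{'t': 0.1, 'q': array([ 1.22899155,  0.46830536, -0.01161487,  1.60355401,  0.00602409,
        1.07139081, -0.05628268]), 'joint_vel': array([-0.00142939, -0.00369787,  0.00076046, -0.00177431,  0.00113963,
       -0.00042253,  0.00038315]), 'joint_torque': array([ 7.65766908e-04, -5.33526206e+01,  2.11930712e-02, -2.51965839e+01,
        1.14384803e-02,  4.34768051e-03,  2.86543832e-05]), 'ee_pos': array([ 0.19113254, -0.62072822,  0.23041374]), 'ee_rot': array([-3.10503904e+00, -4.67343697e-01,  5.83484490e-04]), 'wrist_force': array([ 0.8402623 , -0.80112824, -0.1976537 ]), 'torque': array([-0.0114504 ,  0.01547283,  0.01397278]), 'grasp_force': 0.0, 'gripper_width': 0.08548125347700042}
```

View pics/scene0.png

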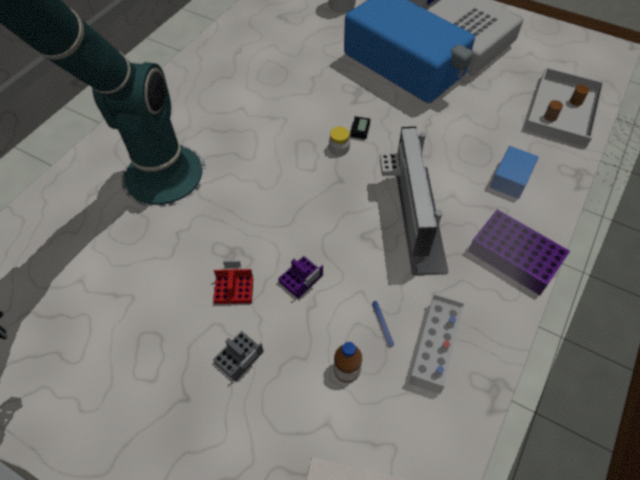

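View pics/side0.png

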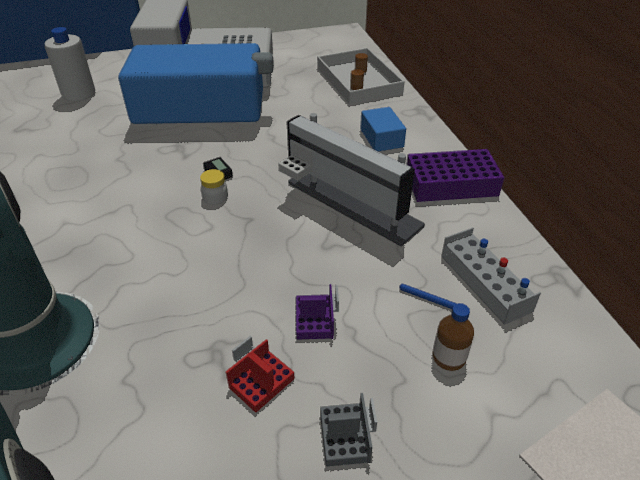

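Both views show the same things. Candidates for the wanted holder are the purple holder at scene (300,277) / side (316,315), the red one at scene (234,287), the grey one at scene (238,354), and the large purple rack at scene (520,250). By the description I choose (300,277). The rail's top runs from scene (405,130) to (427,250), and its tray is at the left end, scene (390,163). Next is a close crop to check the choice and pick pixels.

```bash
python3 - <<'E'
from h import *
s=dict(np.load('scene.npz'));w=dict(np.load('side.npz'))
def crop(d,x,y,W,H,wd,ht): return cv2.resize(d['image'][y:y+H,x:x+W,::-1],(wd,ht),interpolation=cv2.INTER_CUBIC)
a=crop(s,270,245,70,60,350,300);b=crop(w,280,275,70,60,350,300)
c=crop(s,370,115,90,165,164,300);e=crop(w,270,105,165,150,330,300)
top=np.hstack([a,b]);bot=np.hstack([c,e]);bot=np.pad(bot,((0,0),(0,700-bot.shape[1]),(0,0)))
cv2.imwrite('pics/crop1.png',np.vstack([top,bot]))
for n,d in(('scene',s),('side',w)):
    hsv=cv2.cvtColor(d['image'],cv2.COLOR_RGB2HSV);m=cv2.inRange(hsv,(130,90,30),(160,255,255))
    k,l,st,ce=cv2.connectedComponentsWithStats(m)
    for i in range(1,k):
        if st[i,4]>100: print(n,st[i],ce[i], onz(d,ce[i],0.02).round(3))
for n,d,uv,z in[('scene cup',s,(340,134),.062),('side cup',w,(213,177),.062),('side reagentcap',w,(461,312),.13),('scene reagent',s,(349,349),.13),('marker',w,(402,288),.007),('marker2',w,(455,305),.007),('grey',s,(238,354),.02),('red',s,(234,287),.02)]: print(n,onz(d,uv,z).round(3))
E
```

```text
scene [ 512  225   57   69 1802] [539.66148724 257.99056604] [0.994 0.231 0.02 ]
scene [279 257  43  41 834] [298.43645084 276.20743405] [ 0.503 -0.105  0.02 ]
side [ 408  149   97   53 3860] [455.30595855 175.39248705] [0.951 0.224 0.02 ]
side [ 296  284   38   55 1539] [314.41260559 316.4762833 ] [ 0.504 -0.106  0.02 ]
scene cup [0.383 0.323 0.062]
side cup [0.382 0.322 0.062]
side reagentcap [ 0.709 -0.251  0.13 ]
scene reagent [ 0.713 -0.249  0.13 ]
marker [ 0.692 -0.074  0.007]
marker2 [ 0.773 -0.143  0.007]
grey [ 0.488 -0.339  0.02 ]
red [ 0.384 -0.205  0.02 ]
```

View pics/crop1.png

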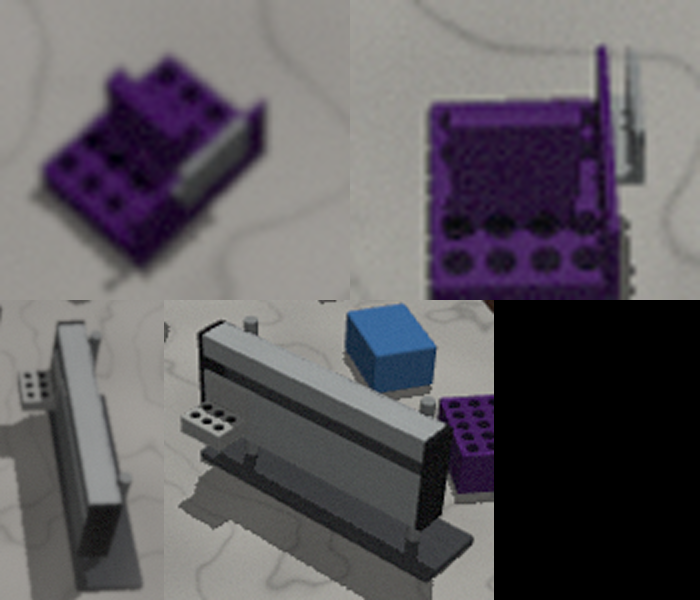

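The crop confirms the purple holder: rib, steel hook at its right, not the rack or the red or grey ones. Next I measure the rail and the holder's yaw.

```bash
python3 - <<'E'
from h import *
s=dict(np.load('scene.npz'));w=dict(np.load('side.npz'))
L,e1=tri(s,(401.3,127.6),w,(290,119.5));Rr,e2=tri(s,(417.2,227.8),w,(400.5,175))
print('top L',L.round(4),e1,'R',Rr.round(4),e2,'len',np.linalg.norm(L-Rr))
for n,uv in(('footFL',(202,452)),('footFR',(431,568)),('footBR',(472,540))):
    print(n,onz(w,(270+(uv[0]-164)/2,105+(uv[1]-300)/2),.012).round(4))
S=lambda x,y:(270+x/5,245+y/5)
W=lambda x,y:(280+(x-350)/5,275+y/5)
print('scene block front corners z22',onz(s,S(45,165),.022).round(4),onz(s,S(168,57),.022).round(4))
print('side far edge z22',onz(w,W(432,105),.022).round(4),onz(w,W(598,103),.022).round(4))
print('plate top ends z50 far side',onz(w,W(602,47),.05).round(4),'scene',onz(s,S(263,102),.05).round(4))
print('hook leg top ends',onz(w,W(630,50),.074).round(4),'scene',onz(s,S(177,183),.074).round(4),onz(s,S(247,113),.074).round(4))
E
```

```text
top L [0.5643 0.3021 0.193 ] 9.534188335809019e-06 R [0.7208 0.0481 0.1887] 0.0015639087175347824 len 0.298319039647399
footFL [0.5601 0.3242 0.012 ]
footFR [0.747  0.0534 0.012 ]
footBR [0.8078 0.0835 0.012 ]
scene block front corners z22 [ 0.4654 -0.1328  0.022 ] [ 0.4857 -0.0515  0.022 ]
side far edge z22 [ 0.4845 -0.05    0.022 ] [ 0.5456 -0.0665  0.022 ]
plate top ends z50 far side [ 0.5477 -0.064   0.05  ] scene [ 0.5476 -0.0652  0.05  ]
hook leg top ends [ 0.5503 -0.0896  0.074 ] scene [ 0.5418 -0.1339  0.074 ] [ 0.5512 -0.0862  0.074 ]
```

```bash
cat > rail.py <<'E'
from h import *
def plane(d,pts):
    vx,vy,x0,y0=cv2.fitLine(np.float32(pts),cv2.DIST_HUBER,0,.01,.01).ravel()
    o,a=ray(d,(x0,y0));_,b=ray(d,(x0+50*vx,y0+50*vy));n=np.cross(a,b);n/=np.linalg.norm(n)
    res=np.abs((np.array(pts)-[x0,y0])@[-vy,vx]);return n,n@o,np.median(res)
s=dict(np.load('scene.npz'));w=dict(np.load('side.npz'))
gs=cv2.cvtColor(s['image'],cv2.COLOR_RGB2GRAY).astype(float);gw=cv2.cvtColor(w['image'],cv2.COLOR_RGB2GRAY).astype(float)
def edge(prof,sign):  # subpixel strongest gradient
    g=sign*np.gradient(cv2.GaussianBlur(prof.reshape(-1,1),(1,5),0.8).ravel());i=int(np.argmax(g[1:-1]))+1
    a,b,c=g[i-1:i+2];return i+.5*(a-c)/(a-2*b+c+1e-9)
def getlines(off_s=0,off_w=0):
    ps=[];pw=[]
    for v in range(140,220,3):
        u=401.3+(v-127.6)*(15.9/100.2)+off_s;u0=int(u)-5;ps.append((u0+edge(gs[v,u0:u0+11],1),v))
    for u in range(300,395,3):
        v=119.5+(u-290)*(55.5/110.5)+off_w;v0=int(v)-5;pw.append((u,v0+edge(gw[v0:v0+11,u],-1)))
    return ps,pw
ps,pw=getlines()
n1,c1,r1=plane(s,ps);n2,c2,r2=plane(w,pw)
D=np.cross(n1,n2);D/=np.linalg.norm(D);D*=np.sign(D[1])
P=np.linalg.lstsq(np.stack([n1,n2,D]),np.array([c1,c2,D@[.64,.175,.19]]),rcond=None)[0]
print('res',r1,r2,'dir',D.round(4),'yaw',np.degrees(np.arctan2(-D[0],D[1])),'pt',P.round(4),ps[0],ps[-1],pw[0],pw[-1])
if __name__=='__main__':
    im=np.hstack([s['image'][115:265,370:470,::-1],w['image'][105:255,265:430,::-1]]).copy();im=cv2.resize(im,None,fx=3,fy=3,interpolation=cv2.INTER_CUBIC)
    for u,v in ps: cv2.circle(im,(int((u-370+.5)*3),int((v-115+.5)*3)),1,(0,0,255),-1)
    for u,v in pw: cv2.circle(im,(int((u-265+100+.5)*3),int((v-105+.5)*3)),1,(0,0,255),-1)
    cv2.imwrite('pics/rail.png',im)
E
python3 rail.py
```

```text
res 0.048886885764001 0.08077784798073306 dir [-5.335e-01  8.458e-01  5.000e-04] yaw 32.23944038792285 pt [0.6444 0.1778 0.1839] (np.float64(403.0534016565694), 140) (np.float64(417.0629228170889), 218) (300, np.float64(127.30055464831007)) (393, np.float64(171.8770021718272))
```

View pics/rail.png

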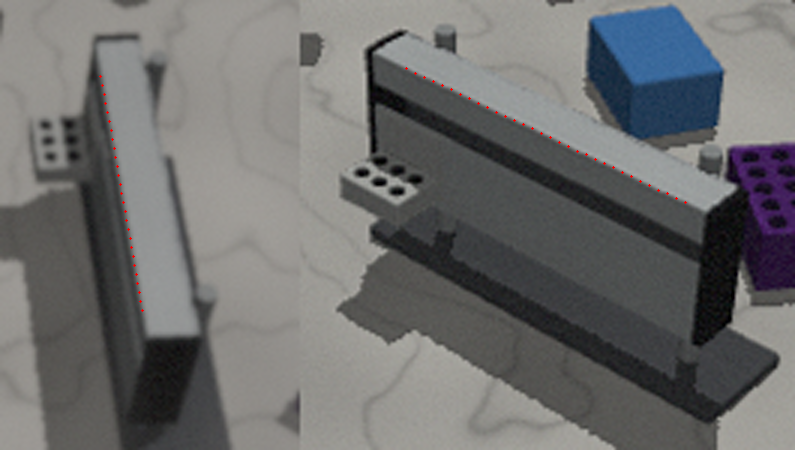

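```bash
python3 - <<'E'
from rail import *
ey=np.array([-np.sin(np.radians(32.24)),np.cos(np.radians(32.24)),0])
for n,d,uv in(('wR',w,(400,176)),('wL',w,(289.7,120.3)),('sR',s,(419,226)),('sL',s,(401.7,127.7))):
    o,v=ray(d,uv);A=np.stack([v,-ey],1);k=np.linalg.lstsq(A,P-o,rcond=None)[0];print(n,k[1].round(4),(P+ey*k[1]).round(4))
ex=np.array([ey[1],-ey[0],0])
for n,uv in(('tray far-left',(341,181)),('tray front right corner',(388,203)),('tray back right',(427,177)),('tray back left',(377,157))):
    X=onz(w,(uv[0]/3-100+265,uv[1]/3+105),.138);print(n,((X-P)@ey).round(4),((X-P)@ex).round(4))
for n,uv in (('footFR',(711,414)),('footBR',(776,360)),('footFL',(372,231))):
    X=onz(w,(uv[0]/3-100+265,uv[1]/3+105),.012);print(n,((X-P)@ey).round(4),((X-P)@ex).round(4))
E
```

```text
res 0.048886885764001 0.08077784798073306 dir [-5.335e-01  8.458e-01  5.000e-04] yaw 32.23944038792285 pt [0.6444 0.1778 0.1839] (np.float64(403.0534016565694), 140) (np.float64(417.0629228170889), 218) (300, np.float64(127.30055464831007)) (393, np.float64(171.8770021718272))
wR -0.1465 [0.7226 0.0539 0.1839]
wL 0.1532 [0.5627 0.3074 0.1839]
sR -0.1437 [0.7211 0.0562 0.1839]
sL 0.1562 [0.5611 0.3099 0.1839]
tray far-left 0.1016 -0.0868
tray front right corner 0.0584 -0.0839
tray back right 0.0594 -0.0428
tray back left 0.1034 -0.0484
footFR -0.1649 0.008
footBR -0.1664 0.0874
footFL 0.166 0.0039
```

The red dots follow the top front edge from scene (403,140) to (417,218), and the resulting line is horizontal. That gives a top height of 0.184, so the groove's lower edge is near 0.138 and the rail yaw is 32.2°. Next I move above the holder, with the tool leaning 25° back so the gripper stays clear of the rail when the holder is tilted.

```bash
cat > plan.py <<'E'
from h import *
def frame(yaw,tilt):  # tool R for holder yaw (deg), tool axis pitched: tool z=(sin tilt,0,-cos tilt) in the yawed frame, tool y=-holder y
    c,s=np.cos(np.radians(tilt)),np.sin(np.radians(tilt))
    return Rn.from_euler('z',yaw,degrees=True)*Rn.from_matrix(np.array([[c,0,s],[0,-1,0],[s,0,-c]]).T)
def rows(p1,R1,N,p0=None,R0=None):
    st=telemetry.sense()
    p0=st['ee_pos'] if p0 is None else p0; R0=Rn.from_rotvec(st['ee_rot']) if R0 is None else R0
    w=(R0.inv()*R1).as_rotvec()/N; dp=(np.array(p1)-p0)/N; R=R0
    for i in range(N):
        print(np.r_[R.inv().apply(dp)*100,np.degrees(w)].round(2).tolist()); R=R*Rn.from_rotvec(w)
HY=-14.5; HO=np.array([.5383,-.1086,0])
def hol(p,yaw=HY,o=HO): return o+Rn.from_euler('z',yaw,degrees=True).apply(p)
E
python3 - <<'E'
from plan import *
t=np.radians(25);z=np.array([np.sin(t),0,-np.cos(t)])
g=np.array([-.036,0,.050])+.019*z
pre=hol(g-.11*z);print(pre,hol(g));rows(pre,frame(HY,25),10)
E
```

```text
[ 0.46621341 -0.08995714  0.13247401] [ 0.51122067 -0.10159681  0.03278015]
[4.19, -4.26, 0.99, -0.7, 2.44, 3.11]
[3.91, -4.49, 1.1, -0.7, 2.44, 3.11]
[3.61, -4.71, 1.21, -0.7, 2.44, 3.11]
[3.3, -4.91, 1.3, -0.7, 2.44, 3.11]
[2.97, -5.1, 1.37, -0.7, 2.44, 3.11]
[2.63, -5.27, 1.43, -0.7, 2.44, 3.11]
[2.27, -5.42, 1.46, -0.7, 2.44, 3.11]
[1.91, -5.55, 1.49, -0.7, 2.44, 3.11]
[1.55, -5.66, 1.49, -0.7, 2.44, 3.11]
[1.17, -5.76, 1.48, -0.7, 2.44, 3.11]
```

Call:
play_rows([
  [[1,4.2,-4.3,1.0,-0.7,2.4,3.1],[1,3.9,-4.5,1.1,-0.7,2.4,3.1],[1,3.6,-4.7,1.2,-0.7,2.4,3.1],[1,3.3,-4.9,1.3,-0.7,2.4,3.1],[1,3.0,-5.1,1.4,-0.7,2.4,3.1],[1,2.6,-5.3,1.4,-0.7,2.4,3.1],[1,2.3,-5.4,1.5,-0.7,2.4,3.1],[1,1.9,-5.6,1.5,-0.7,2.4,3.1],[1,1.6,-5.7,1.5,-0.7,2.4,3.1],[1,1.2,-5.8,1.5,-0.7,2.4,3.1]],
])

```text
t: 1.35
ee_pos: [0.444, -0.135, 0.1369]
ee_rot: [3.004, -0.317, 0.589]
wrist_force: [0.2, -0.8, 0.5]
gripper_width: 0.0854
grasp_force: 0.0
```

Call:
play_rows([
  [[1,0,0,0,0,0,0],[1,0,0,0,0,0,0],[1,0,0,0,0,0,0]],
])

```text
t: 1.72
ee_pos: [0.4433, -0.1383, 0.1374]
ee_rot: [3.002, -0.321, 0.588]
wrist_force: [-0.2, 0.1, -0.9]
gripper_width: 0.0851
grasp_force: 0.0
```

```bash
python3 - <<'E'
from plan import *
t=np.radians(25);z=np.array([np.sin(t),0,-np.cos(t)])
g=np.array([-.036,0,.050])+.019*z
rows(hol(g-.11*z),frame(HY,25),1)
d=grab('wrist');im=d['image'][...,::-1].copy()
for p in([-.060,0,.064],[-.012,0,.064],[0,-.045,.05],[0,.045,.05],[-.068,-.045,.022],[-.068,.045,.022],[8e-3,-.02,.074],[8e-3,.02,.074]):
    u=proj(d,hol(p),True);cv2.circle(im,tuple(int(round(a)) for a in u),2,(0,255,0),-1)
cv2.imwrite('pics/wrist1.png',im);print(d['intrinsics'],telemetry.sense()['t'])
E
```

```text
[0.96, -5.23, 0.79, 0.46, 2.67, 2.4]
[[371.64829954   0.         325.30755634]
 [  0.         371.64829954 236.28942127]
 [  0.           0.           1.        ]] 1.775
```

View pics/wrist1.png

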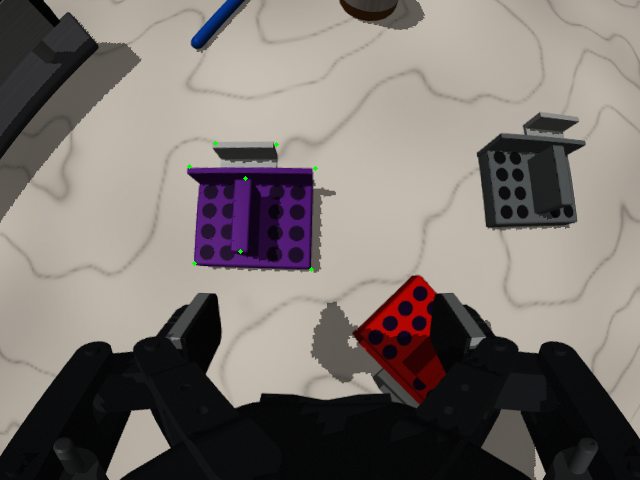

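The green model points land within about 2 px of the holder: plate ends at (190,168) and (314,170), rib top from (244,178) to (240,250). The pose is good, so I correct and descend.

Call:
play_rows([
  [[1,0.5,-2.6,0.4,0.2,1.3,1.2],[1,0.5,-2.6,0.4,0.2,1.3,1.2],[1,0,0,0,0,0,0],[1,0,0,0,0,0,0]],
])

```text
t: 2.28
ee_pos: [0.4642, -0.0959, 0.1334]
ee_rot: [2.991, -0.373, 0.65]
wrist_force: [-0.3, -0.3, 0.1]
gripper_width: 0.085
grasp_force: 0.0
```

```bash
python3 - <<'E'
from plan import *
t=np.radians(25);z=np.array([np.sin(t),0,-np.cos(t)])
g=np.array([-.036,0,.050])+.019*z
rows(hol(g),frame(HY,25),1)
E
```

```text
[0.09, -0.66, 11.11, 0.19, 0.42, 0.34]
```

Call:
play_rows([
  [[1,0,-0.5,2.0,0.2,0.4,0.3],[1,0,0,3.0,0,0,0],[1,0,0,3.0,0,0,0],[1,0,0,2.0,0,0,0],[1,0,0,0.8,0,0,0],[1,0,0,0.3,0,0,0],[1,0,0,0,0,0,0],[1,0,0,0,0,0,0]],
])

```text
t: 3.28
ee_pos: [0.5042, -0.1083, 0.0713]
ee_rot: [2.996, -0.368, 0.598]
wrist_force: [0.1, 0.2, -0.1]
gripper_width: 0.0852
grasp_force: 0.0
```

```bash
python3 - <<'E'
from plan import *
t=np.radians(25);z=np.array([np.sin(t),0,-np.cos(t)])
g=np.array([-.036,0,.050])+.019*z
rows(hol(g),frame(HY,25),1)
E
```

```text
[-1.01, -0.89, 3.74, 0.74, 2.31, 0.65]
```

```bash
python3 - <<'E'
from plan import *
s=telemetry.sense();print(s['q'].round(3),s['joint_vel'].round(3),s['ee_pos'],Rn.from_rotvec(s['ee_rot']).as_matrix().round(3))
E
```

```text
[ 0.272  0.394 -0.191  2.313  1.247  0.149 -2.921] [-0.001 -0.     0.001 -0.002  0.002  0.    -0.003] [ 0.5042046  -0.10833148  0.07134042] [[ 0.896 -0.245  0.37 ]
 [-0.22  -0.969 -0.109]
 [ 0.386  0.016 -0.922]]
```

```bash
cat >> plan.py <<'E'
G=np.array([-.042,0,.051])
def gp(tilt,back=0,y=HY,o=HO):
    t=np.radians(tilt);z=np.array([np.sin(t),0,-np.cos(t)]);return hol(G+(.019-back)*z,y,o)
E
python3 - <<'E'
from plan import *
rows(gp(6,.05),frame(HY,6),4)
E
```

```text
[-0.18, -0.2, -0.36, 0.21, -4.17, 0.13]
[-0.2, -0.21, -0.35, 0.21, -4.17, 0.13]
[-0.23, -0.21, -0.33, 0.21, -4.17, 0.13]
[-0.25, -0.21, -0.31, 0.21, -4.17, 0.13]
```

Call:
play_rows([
  [[1,-0.2,-0.2,-0.4,0.2,-4.2,0.1],[1,-0.2,-0.2,-0.4,0.2,-4.2,0.1],[1,-0.2,-0.2,-0.3,0.2,-4.2,0.1],[1,-0.2,-0.2,-0.3,0.2,-4.2,0.1],[1,0,0,0,0,0,0],[1,0,0,0,0,0,0]],
])

```text
t: 4.03
ee_pos: [0.4961, -0.1009, 0.0803]
ee_rot: [3.085, -0.393, 0.199]
wrist_force: [-0.3, 0.8, 0.2]
gripper_width: 0.0855
grasp_force: 0.0
```

```bash
python3 - <<'E'
from plan import *
print(telemetry.sense()['q'].round(3))
rows(gp(6,.05),frame(HY,6),1);rows(gp(6,.0),frame(HY,6),1)
E
```

```text
[ 0.645  0.495 -0.631  2.121  0.617  0.564 -2.251]
[-0.23, -0.31, -0.18, 0.54, -1.43, 0.01]
[-0.35, -0.36, 4.82, 0.54, -1.43, 0.01]
```

Call:
play_rows([
  [[1,-0.3,-0.3,0.8,0.5,0,0],[1,0,0,1.3,0,0,0],[1,0,0,1.3,0,0,0],[1,0,0,1.0,0,0,0],[1,0,0,0.4,0,0,0],[1,0,0,0,0,0,0],[1,0,0,0,0,0,0]],
])

```text
t: 4.9
ee_pos: [0.501, -0.0988, 0.0329]
ee_rot: [3.094, -0.393, 0.202]
wrist_force: [-0.3, 0.4, 0.3]
gripper_width: 0.0853
grasp_force: 0.0
```

```bash
python3 - <<'E'
from plan import *
print(telemetry.sense()['q'].round(3))
rows(gp(7,.0),frame(HY,7),1)
E
```

```text
[ 0.567  0.577 -0.54   2.131  0.714  0.47  -2.341]
[-0.12, 0.02, 0.06, -0.01, -0.45, 0.0]
```

In place. I close on the rib.

Call:
play_rows([
  [[0,0,0,0,0,0,0],[0,0,0,0,0,0,0],[0,0,0,0,0,0,0],[0,0,0,0,0,0,0],[0,0,0,0,0,0,0],[0,0,0,0,0,0,0],[0,0,0,0,0,0,0],[0,0,0,0,0,0,0]],
], grip_force=70)

```text
t: 5.9
ee_pos: [0.5009, -0.0986, 0.0329]
ee_rot: [3.094, -0.393, 0.201]
wrist_force: [-1.0, 1.6, 4.7]
gripper_width: 0.0109
grasp_force: 69.0
```

```bash
python3 - <<'E'
from plan import *
s=telemetry.sense();R=Rn.from_rotvec(s['ee_rot']);M=R.as_matrix()
tilt=np.degrees(np.arctan2(np.hypot(M[0,2],M[1,2]),-M[2,2]));yaw=np.degrees(np.arctan2(-(-M[0,1]),-M[1,1]))
print(s['gripper_width'],s['ee_pos'],'tilt',tilt,'yaw of holder by tool y',yaw)
# holder in tool frame: orientation level with yaw from tool y; origin height 0, centred on pads along y
RH=Rn.from_euler('z',yaw,degrees=True)
o=HO-RH.apply([0,1,0])*np.dot(HO-s['ee_pos'],RH.apply([0,1,0])); print('origin est',o)
Rt=(R.inv()*RH); np.savez('hold.npz',R=Rt.as_matrix(),p=R.inv().apply(o-s['ee_pos'])); print(R.inv().apply(o-s['ee_pos']),np.degrees(Rt.as_rotvec()))
E
```

```text
0.010946717705447598 [ 0.50092823 -0.09863739  0.03285873] tilt 7.446440193645205 yaw of holder by tool y -14.488327879857003
origin est [ 0.53837406 -0.1083134   0.        ]
[3.40911260e-02 3.23708483e-06 3.75939681e-02] [ 1.79614469e+02 -5.75734782e-04  1.16882415e+01]
```

```bash
cat > ins.py <<'E'
from plan import *
RY=32.24; ex=np.array([np.cos(np.radians(RY)),np.sin(np.radians(RY)),0]);ey=np.array([-ex[1],ex[0],0])
RO=np.array([.6444,.1778,0])+.003*ey; ZG=.138
H=np.load('hold.npz');RH=Rn.from_matrix(H['R']);PH=H['p']; NECK=np.array([0,0,.046])
def tcp(x,y,z,th):  # neck in rail frame (m), z above groove edge, tilt deg
    Rh=Rn.from_euler('z',RY,degrees=True)*Rn.from_euler('y',th,degrees=True)
    o=RO+x*ex+y*ey+np.array([0,0,ZG+z])-Rh.apply(NECK); R=Rh*RH.inv(); return o-R.apply(PH),R
def now():
    s=telemetry.sense();R=Rn.from_rotvec(s['ee_rot']);Rh=R*RH;n=s['ee_pos']+R.apply(PH)+Rh.apply(NECK)-RO
    e=(Rn.from_euler('z',RY,degrees=True).inv()*Rh).as_euler('zyx',degrees=True)
    print('t',round(s['t'],2),'neck mm',(1e3*np.array([n@ex,n@ey,n[2]-ZG])).round(1),'yaw,tilt,roll',e.round(2),'F',(s['wrist_force']@ex).round(1),(s['wrist_force']@ey).round(1),s['wrist_force'][2].round(1),'q',s['q'].round(2))
E
python3 - <<'E'
from ins import *
now()
s=telemetry.sense();p0=s['ee_pos'];R0=Rn.from_rotvec(s['ee_rot'])
p1=p0+[0,0,.13];rows(p1,R0,3);print()
p,R=tcp(-.10,-.04,.05,20);rows(p,R,8,p1,R0)
E
```

```text
t 5.9 neck mm [-242.3 -188.4  -92. ] yaw,tilt,roll [-46.73   0.    -0.  ] F 0.0 1.8 4.7 q [ 0.57  0.58 -0.54  2.13  0.71  0.47 -2.34]
[0.56, -0.0, -4.3, 0.0, 0.0, 0.0]
[0.56, -0.0, -4.3, 0.0, 0.0, 0.0]
[0.56, -0.0, -4.3, 0.0, 0.0, 0.0]

[0.04, -2.2, -0.32, -0.26, -2.36, -5.86]
[0.25, -2.18, -0.34, -0.26, -2.36, -5.86]
[0.46, -2.14, -0.36, -0.26, -2.36, -5.86]
[0.66, -2.08, -0.4, -0.26, -2.36, -5.86]
[0.85, -2.0, -0.44, -0.26, -2.36, -5.86]
[1.03, -1.9, -0.48, -0.26, -2.36, -5.86]
[1.2, -1.79, -0.54, -0.26, -2.36, -5.86]
[1.36, -1.65, -0.6, -0.26, -2.36, -5.86]
```

Call:
play_rows([
  [[0,0.3,0,-2.0,0,0,0],[0,0.5,0,-4.0,0,0,0],[0,0.5,0,-4.0,0,0,0],[0,0.4,0,-3.0,0,0,0],[0,0,0,0,0,0,0]],
])

```text
t: 6.52
ee_pos: [0.5017, -0.0994, 0.1652]
ee_rot: [3.092, -0.395, 0.206]
wrist_force: [-0.8, -1.1, -2.0]
gripper_width: 0.0112
grasp_force: 68.5
```

Call:
play_rows([
  [[0,0,-2.2,-0.3,-0.3,-2.4,-5.9],[0,0.3,-2.2,-0.3,-0.3,-2.4,-5.9],[0,0.5,-2.1,-0.4,-0.3,-2.4,-5.9],[0,0.7,-2.1,-0.4,-0.3,-2.4,-5.9],[0,0.9,-2.0,-0.4,-0.3,-2.4,-5.9],[0,1.0,-1.9,-0.5,-0.3,-2.4,-5.9],[0,1.2,-1.8,-0.5,-0.3,-2.4,-5.9],[0,1.4,-1.7,-0.6,-0.3,-2.4,-5.9],[0,0,0,0,0,0,0]],
])

```text
t: 7.65
ee_pos: [0.5452, 0.0746, 0.1862]
ee_rot: [2.936, 0.863, -0.337]
wrist_force: [0.3, 0.1, -2.6]
gripper_width: 0.0112
grasp_force: 68.5
```

```bash
python3 - <<'E'
from ins import *
now()
p,R=tcp(-.06,-.04,.02,40);rows(p,R,6)
E
```

```text
t 7.65 neck mm [-98.2 -37.   47. ] yaw,tilt,roll [ 0.54 20.51 -0.13] F 0.3 -0.1 -2.6 q [ 0.4   0.66 -0.91  1.7   0.55  1.31 -1.68]
[0.71, 0.05, 0.06, 0.02, -3.25, 0.08]
[0.72, 0.05, 0.02, 0.02, -3.25, 0.08]
[0.72, 0.05, -0.02, 0.02, -3.25, 0.08]
[0.72, 0.05, -0.06, 0.02, -3.25, 0.08]
[0.71, 0.05, -0.1, 0.02, -3.25, 0.08]
[0.7, 0.04, -0.14, 0.02, -3.25, 0.08]
```

Call:
play_rows([
  [[0,0.7,0,0.1,0,-3.2,0.1],[0,0.7,0,0,0,-3.2,0.1],[0,0.7,0,0,0,-3.2,0.1],[0,0.7,0,0,0,-3.2,0.1],[0,0.7,0,-0.1,0,-3.2,0.1],[0,0.7,0,-0.1,0,-3.2,0.1],[0,0,0,0,0,0,0],[0,0,0,0,0,0,0]],
])

```text
t: 8.65
ee_pos: [0.5788, 0.0925, 0.1735]
ee_rot: [2.765, 0.788, -0.796]
wrist_force: [-0.6, 0.1, -1.6]
gripper_width: 0.0108
grasp_force: 68.7
```

```bash
python3 - <<'E'
from ins import *
now()
s=grab('scene');w=grab('side');out=[]
st=telemetry.sense();R=Rn.from_rotvec(st['ee_rot'])
pts=[[8e-3,-.02,.074],[8e-3,.02,.074],[0,-.045,.05],[0,.045,.05],[0,-.045,0],[0,.045,0],[-.068,-.045,0],[-.068,-.045,.022]]
X=[st['ee_pos']+R.apply(PH+RH.apply(p)) for p in pts]
G=[RO+y*ey+np.array([0,0,ZG+dz]) for y in(-.14,-.09,.02,.06) for dz in(0,.02,.046)]
for d,(x,y) in((s,(350,130)),(w,(270,110))):
    im=cv2.resize(d['image'][y:y+130,x:x+130,::-1],(520,520) if 0 else (400,400),interpolation=cv2.INTER_CUBIC);k=400/130
    for P_,c in[(a,(0,255,0)) for a in X]+[(a,(0,0,255)) for a in G]:
        u=(proj(d,P_)-[x,y]+.5)*k;cv2.circle(im,tuple(int(round(a)) for a in u),2,c,-1)
    out.append(im)
cv2.imwrite('pics/pre.png',np.hstack(out))
E
```

```text
t 8.65 neck mm [-62.8 -40.4  20.9] yaw,tilt,roll [-0.38 39.67 -0.12] F -0.5 0.4 -1.6 q [ 0.16  0.88 -0.78  1.38  0.56  1.7  -1.71]
```

View pics/pre.png

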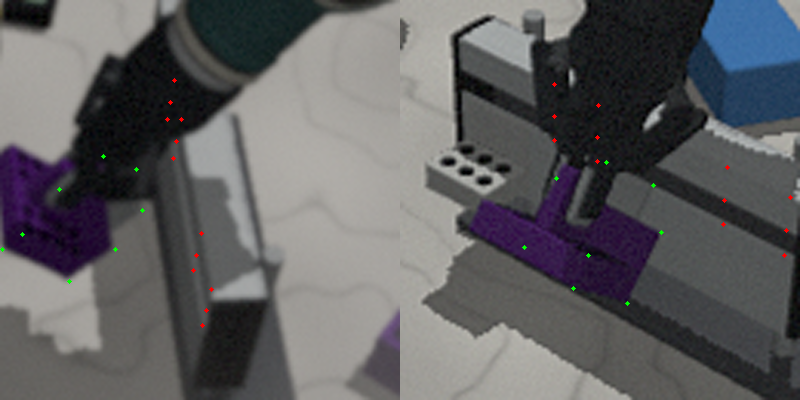

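The overlay fits. The groove dots lie on the dark stripe at right (724,200) to (723,224), and the holder dots lie on its corners, (661,232) and (627,303). The hook is hidden behind the plate. I now approach the groove at a tilt of about 38°.

```bash
cat >> ins.py <<'E'
def chain(wps):
    s=telemetry.sense();p0,R0=s['ee_pos'],Rn.from_rotvec(s['ee_rot'])
    for x,y,z,th,N in wps:
        p,R=tcp(x/1e3,y/1e3,z/1e3,th);print('->',x,z,th);rows(p,R,N,p0,R0);p0,R0=p,R
E
python3 - <<'E'
from ins import *
chain([(-35,-40,-5,38,4),(-22,-40,-5,38,2),(-18,-40,-2.6,38,1),(-14,-40,2.5,38,1),(-11,-40,6.4,38,1),(-8,-40,10,38,1)])
E
```

```text
-> -35 -5 38
[0.95, -0.02, 0.23, 0.04, 0.4, -0.12]
[0.95, -0.01, 0.23, 0.04, 0.4, -0.12]
[0.94, -0.01, 0.24, 0.04, 0.4, -0.12]
[0.94, -0.01, 0.25, 0.04, 0.4, -0.12]
-> -22 -5 38
[0.56, -0.0, -0.33, 0.0, 0.0, 0.0]
[0.56, -0.0, -0.33, 0.0, 0.0, 0.0]
-> -18 -2.6 38
[0.22, -0.0, -0.41, 0.0, 0.0, 0.0]
-> -14 2.5 38
[0.09, -0.0, -0.64, 0.0, 0.0, 0.0]
-> -11 6.4 38
[0.06, -0.0, -0.49, 0.0, 0.0, 0.0]
-> -8 10 38
[0.08, -0.0, -0.46, 0.0, 0.0, 0.0]
```

Call:
play_rows([
  [[0,0.95,0,0.2,0,0.4,-0.1],[0,0.95,0,0.2,0,0.4,-0.1],[0,0.95,0,0.2,0,0.4,-0.1],[0,0.95,0,0.25,0,0.4,-0.1],[0,0,0,0,0,0,0],[0,0,0,0,0,0,0]],
])

```text
t: 9.5
ee_pos: [0.6029, 0.1081, 0.147]
ee_rot: [2.78, 0.805, -0.76]
wrist_force: [0.1, 0.1, -2.0]
gripper_width: 0.0114
grasp_force: 68.6
```

```bash
python3 - <<'E'
from ins import *
now()
chain([(-22,-40,-5,38,2),(-18,-40,-2.6,38,1),(-14,-40,2.5,38,1),(-11,-40,6.4,38,1),(-8,-40,10,38,1)])
E
```

```text
t 9.5 neck mm [-33.7 -39.8  -4.5] yaw,tilt,roll [ 0.1  38.05 -0.19] F 0.1 0.0 -2.0 q [ 0.13  0.93 -0.77  1.33  0.59  1.67 -1.7 ]
-> -22 -5 38
[0.52, 0.01, -0.27, 0.08, 0.02, 0.0]
[0.52, 0.01, -0.27, 0.08, 0.02, 0.0]
-> -18 -2.6 38
[0.22, -0.0, -0.41, 0.0, 0.0, 0.0]
-> -14 2.5 38
[0.09, -0.0, -0.64, 0.0, 0.0, 0.0]
-> -11 6.4 38
[0.06, -0.0, -0.49, 0.0, 0.0, 0.0]
-> -8 10 38
[0.08, -0.0, -0.46, 0.0, 0.0, 0.0]
```

Call:
play_rows([
  [[0,0.25,0,-0.1,0,0,0],[0,0.25,0,-0.1,0,0,0],[0,0.25,0,-0.15,0,0,0],[0,0.25,0,-0.15,0,0,0],[0,0,0,0,0,0,0]],
])

```text
t: 10.12
ee_pos: [0.6125, 0.1142, 0.1462]
ee_rot: [2.781, 0.805, -0.759]
wrist_force: [0.1, -0.6, -1.9]
gripper_width: 0.0112
grasp_force: 68.6
```

```bash
python3 - <<'E'
from ins import *
now()
chain([(-18,-40,-2.6,38,1),(-14,-40,2.5,38,1),(-11,-40,6.4,38,1),(-8,-40,10,38,1)])
E
```

```text
t 10.12 neck mm [-22.3 -39.7  -5.3] yaw,tilt,roll [ 0.11 38.03 -0.19] F -0.2 -0.6 -1.9 q [ 0.11  0.95 -0.76  1.3   0.59  1.68 -1.7 ]
-> -18 -2.6 38
[0.24, 0.02, -0.45, 0.15, 0.03, 0.01]
-> -14 2.5 38
[0.09, -0.0, -0.64, 0.0, 0.0, 0.0]
-> -11 6.4 38
[0.06, -0.0, -0.49, 0.0, 0.0, 0.0]
-> -8 10 38
[0.08, -0.0, -0.46, 0.0, 0.0, 0.0]
```

No force, so the tip is at the groove's mouth. I go in gently along the leg.

Call:
play_rows([
  [[0,0.12,0,-0.22,0,0,0],[0,0.12,0,-0.22,0,0,0],[0,0.05,0,-0.32,0,0,0],[0,0.05,0,-0.32,0,0,0],[0,0,0,0,0,0,0]],
])

```text
t: 10.75
ee_pos: [0.6199, 0.1188, 0.1541]
ee_rot: [2.781, 0.805, -0.758]
wrist_force: [0.9, 1.6, -3.1]
gripper_width: 0.011
grasp_force: 69.0
```

```bash
python3 - <<'E'
from ins import *
now()
chain([(-11,-40,6.4,38,1),(-8,-40,10,38,1),(-4,-40,11,38,2),(-1,-40,9,38,2)])
E
```

```text
t 10.75 neck mm [-13.6 -39.8   2.6] yaw,tilt,roll [ 0.09 37.97 -0.19] F 1.7 0.9 -3.1 q [ 0.1   0.95 -0.76  1.27  0.59  1.7  -1.69]
-> -11 6.4 38
[0.04, 0.01, -0.46, 0.16, -0.03, -0.01]
-> -8 10 38
[0.08, -0.0, -0.46, 0.0, 0.0, 0.0]
-> -4 11 38
[0.15, -0.0, -0.14, 0.0, 0.0, 0.0]
[0.15, -0.0, -0.14, 0.0, 0.0, 0.0]
-> -1 9 38
[0.18, -0.0, 0.01, 0.0, 0.0, 0.0]
[0.18, -0.0, 0.01, 0.0, 0.0, 0.0]
```

Call:
play_rows([
  [[0,0.02,0,-0.23,0,0,0],[0,0.02,0,-0.23,0,0,0],[0,0.04,0,-0.23,0,0,0],[0,0.04,0,-0.23,0,0,0],[0,0,0,0,0,0,0]],
])

```text
t: 11.38
ee_pos: [0.6246, 0.1217, 0.1614]
ee_rot: [2.781, 0.805, -0.758]
wrist_force: [1.9, 0.0, -3.2]
gripper_width: 0.0113
grasp_force: 68.7
```

```bash
python3 - <<'E'
from ins import *
now()
chain([(-4,-40,11,38,2),(-1,-40,9,38,2)])
E
```

```text
t 11.38 neck mm [ -8.1 -39.8   9.9] yaw,tilt,roll [ 0.1 38.  -0.2] F 1.6 -1.0 -3.2 q [ 0.09  0.95 -0.76  1.25  0.59  1.72 -1.69]
-> -4 11 38
[0.15, 0.01, -0.15, 0.08, -0.0, -0.0]
[0.15, 0.01, -0.15, 0.08, -0.0, -0.0]
-> -1 9 38
[0.18, -0.0, 0.01, 0.0, 0.0, 0.0]
[0.18, -0.0, 0.01, 0.0, 0.0, 0.0]
```

Call:
play_rows([
  [[0,0.15,0,-0.15,0,0,0],[0,0.15,0,-0.15,0,0,0],[0,0,0,0,0,0,0]],
])

```text
t: 11.75
ee_pos: [0.6279, 0.1238, 0.1624]
ee_rot: [2.781, 0.805, -0.759]
wrist_force: [0.1, -0.3, -1.9]
gripper_width: 0.0109
grasp_force: 69.0
```

```bash
python3 - <<'E'
from ins import *
now()
chain([(-1,-40,9,38,2)])
E
```

```text
t 11.75 neck mm [ -4.2 -39.8  10.9] yaw,tilt,roll [ 0.1  38.03 -0.2 ] F -0.1 -0.3 -1.9 q [ 0.09  0.95 -0.76  1.23  0.59  1.73 -1.69]
-> -1 9 38
[0.19, 0.01, 0.0, 0.08, 0.02, -0.0]
[0.19, 0.01, 0.0, 0.08, 0.02, -0.0]
```

Call:
play_rows([
  [[0,0.19,0,0,0,0,0],[0,0.15,0,0,0,0,0],[0,0,0,0,0,0,0],[0,0,0,0,0,0,0]],
])

```text
t: 12.25
ee_pos: [0.6303, 0.1253, 0.1604]
ee_rot: [2.781, 0.805, -0.76]
wrist_force: [0.5, -0.7, -1.0]
gripper_width: 0.011
grasp_force: 69.0
```

```bash
python3 - <<'E'
from ins import *
now()
chain([(-1,-40,8,26,4),(-1,-40,7,12,4),(-1,-40,6,4,4)])
E
```

```text
t 12.25 neck mm [ -1.4 -39.9   8.9] yaw,tilt,roll [ 0.1  38.04 -0.19] F 0.1 -0.9 -1.0 q [ 0.08  0.96 -0.76  1.22  0.59  1.73 -1.69]
-> -1 8 26
[0.08, 0.0, 0.22, 0.04, 3.01, 0.0]
[0.07, 0.0, 0.22, 0.04, 3.01, 0.0]
[0.06, 0.0, 0.23, 0.04, 3.01, 0.0]
[0.05, 0.0, 0.23, 0.04, 3.01, 0.0]
-> -1 7 12
[0.09, 0.0, 0.26, 0.0, 3.5, -0.0]
[0.07, 0.0, 0.26, 0.0, 3.5, -0.0]
[0.05, 0.0, 0.27, 0.0, 3.5, -0.0]
[0.04, 0.0, 0.27, 0.0, 3.5, -0.0]
-> -1 6 4
[0.04, 0.0, 0.16, 0.0, 2.0, -0.0]
[0.03, 0.0, 0.16, 0.0, 2.0, -0.0]
[0.03, 0.0, 0.16, 0.0, 2.0, -0.0]
[0.02, 0.0, 0.17, 0.0, 2.0, -0.0]
```

Call:
play_rows([
  [[0,0.08,0,0.22,0,3.0,0],[0,0.07,0,0.22,0,3.0,0],[0,0.06,0,0.23,0,3.0,0],[0,0.05,0,0.23,0,3.0,0],[0,0,0,0,0,0,0]],
])

```text
t: 12.88
ee_pos: [0.6286, 0.1235, 0.1518]
ee_rot: [2.893, 0.837, -0.473]
wrist_force: [0.8, 0.1, -2.3]
gripper_width: 0.0107
grasp_force: 68.9
```

```bash
python3 - <<'E'
from ins import *
now()
chain([(-1,-40,7,12,4)])
E
```

```text
t 12.88 neck mm [ -1.8 -40.5   8.6] yaw,tilt,roll [ 0.05 26.07 -0.2 ] F 0.7 -0.3 -2.3 q [ 0.19  0.87 -0.82  1.4   0.61  1.48 -1.71]
-> -1 7 12
[0.11, -0.01, 0.27, 0.05, 3.52, 0.0]
[0.09, -0.01, 0.28, 0.05, 3.52, 0.0]
[0.08, -0.01, 0.28, 0.05, 3.52, 0.0]
[0.06, -0.01, 0.28, 0.05, 3.52, 0.0]
```

Call:
play_rows([
  [[0,0.11,0,0.27,0,3.5,0],[0,0.09,0,0.27,0,3.5,0],[0,0.08,0,0.28,0,3.5,0],[0,0.06,0,0.28,0,3.5,0],[0,0,0,0,0,0,0]],
])

```text
t: 13.5
ee_pos: [0.6291, 0.1239, 0.1397]
ee_rot: [2.991, 0.865, -0.122]
wrist_force: [0.2, 0.1, -2.7]
gripper_width: 0.0112
grasp_force: 68.9
```

```bash
python3 - <<'E'
from ins import *
now()
chain([(-1,-40,6,4,4)])
E
```

```text
t 13.5 neck mm [ -1.1 -40.4   6.4] yaw,tilt,roll [ 0.05 12.17 -0.17] F 0.2 0.0 -2.7 q [ 0.31  0.78 -0.87  1.59  0.64  1.16 -1.74]
-> -1 6 4
[0.04, -0.01, 0.15, 0.04, 2.04, 0.01]
[0.04, -0.01, 0.15, 0.04, 2.04, 0.01]
[0.03, -0.01, 0.15, 0.04, 2.04, 0.01]
[0.03, -0.01, 0.15, 0.04, 2.04, 0.01]
```

Call:
play_rows([
  [[0,0.04,0,0.15,0,2.0,0],[0,0.04,0,0.15,0,2.0,0],[0,0.03,0,0.15,0,2.0,0],[0,0.03,0,0.15,0,2.0,0],[0,0,0,0,0,0,0]],
])

```text
t: 14.12
ee_pos: [0.6306, 0.1252, 0.1335]
ee_rot: [-3.003, -0.87, -0.087]
wrist_force: [-0.4, 0.3, -1.7]
gripper_width: 0.0109
grasp_force: 68.9
```

```bash
python3 - <<'E'
from ins import *
now()
chain([(-1,-40,6,0,3),(-1,-40,3,0,3)])
E
```

```text
t 14.12 neck mm [ -0.2 -40.    5.8] yaw,tilt,roll [ 0.07  4.16 -0.14] F -0.2 0.5 -1.7 q [ 0.38  0.74 -0.9   1.7   0.68  0.98 -1.76]
-> -1 6 0
[-0.0, -0.0, 0.09, 0.04, 1.39, 0.03]
[-0.0, -0.0, 0.09, 0.04, 1.39, 0.03]
[-0.01, -0.0, 0.09, 0.04, 1.39, 0.03]
-> -1 3 0
[-0.01, 0.0, 0.1, 0.0, 0.0, 0.0]
[-0.01, 0.0, 0.1, 0.0, 0.0, 0.0]
[-0.01, 0.0, 0.1, 0.0, 0.0, 0.0]
```

Call:
play_rows([
  [[0,-0.01,0,0.09,0,1.4,0],[0,-0.01,0,0.09,0,1.4,0],[0,-0.01,0,0.09,0,1.4,0],[0,0,0,0,0,0,0]],
])

```text
t: 14.62
ee_pos: [0.6316, 0.1264, 0.1313]
ee_rot: [-2.976, -0.863, -0.205]
wrist_force: [5.5, 4.9, -5.9]
gripper_width: 0.0109
grasp_force: 68.3
```

```bash
python3 - <<'E'
from ins import *
now()
E
```

```text
t 14.62 neck mm [  0.3 -39.6   6.7] yaw,tilt,roll [ 0.09 -0.43 -0.1 ] F 7.3 1.3 -5.9 q [ 0.41  0.72 -0.91  1.76  0.7   0.87 -1.78]
```

Call:
play_rows([
  [[0,0.1,0,0.01,0,0,0],[0,0.1,0,0.01,0,-0.2,0],[0,0,0,0,0,0,0]],
])

```text
t: 15.0
ee_pos: [0.6321, 0.1261, 0.1309]
ee_rot: [-2.98, -0.863, -0.193]
wrist_force: [0.5, 0.5, -1.9]
gripper_width: 0.0111
grasp_force: 69.1
```

```bash
python3 - <<'E'
from ins import *
now()
E
```

```text
t 15.0 neck mm [  0.7 -40.    6. ] yaw,tilt,roll [ 0.06  0.08 -0.15] F 0.7 0.2 -1.9 q [ 0.41  0.72 -0.91  1.75  0.7   0.88 -1.78]
```

Force is gone, so the face is about 2 mm further in than estimated. I lower in small steps, watching the vertical force.

Call:
play_rows([
  [[0,0.06,0,0.12,0,0,0],[0,-0.02,0,0.15,0,0,0],[0,-0.02,0,0.13,0,0,0],[0,0,0,0,0,0,0]],
])

```text
t: 15.5
ee_pos: [0.6328, 0.1268, 0.1269]
ee_rot: [-2.979, -0.863, -0.193]
wrist_force: [-0.9, 0.6, -1.7]
gripper_width: 0.0112
grasp_force: 69.1
```

```bash
python3 - <<'E'
from ins import *
now()
E
```

```text
t 15.5 neck mm [  1.6 -39.9   2. ] yaw,tilt,roll [ 0.07  0.06 -0.13] F -0.4 1.0 -1.7 q [ 0.4   0.73 -0.9   1.75  0.7   0.87 -1.78]
```

Call:
play_rows([
  [[0,-0.03,0,0.08,0,0,0],[0,-0.01,0,0.08,0,0,0],[0,0,0,0,0,0,0]],
])

```text
t: 15.88
ee_pos: [0.6327, 0.1267, 0.1254]
ee_rot: [-2.979, -0.863, -0.194]
wrist_force: [-0.1, 1.1, -2.3]
gripper_width: 0.0115
grasp_force: 69.1
```

```bash
python3 - <<'E'
from ins import *
now()
E
```

```text
t 15.88 neck mm [  1.5 -39.9   0.5] yaw,tilt,roll [ 0.07  0.04 -0.13] F 0.5 1.0 -2.3 q [ 0.4   0.73 -0.9   1.75  0.7   0.87 -1.78]
```

Call:
play_rows([
  [[0,-0.01,0,0.07,0,0,0],[0,-0.01,0,0.07,0,0,0],[0,0,0,0,0,0,0]],
])

```text
t: 16.25
ee_pos: [0.6327, 0.1267, 0.1239]
ee_rot: [-2.979, -0.864, -0.194]
wrist_force: [0.4, -0.1, -2.8]
gripper_width: 0.0111
grasp_force: 69.1
```

```bash
python3 - <<'E'
from ins import *
now()
E
```

```text
t 16.25 neck mm [  1.5 -39.8  -1. ] yaw,tilt,roll [ 0.08  0.04 -0.13] F 0.3 -0.3 -2.8 q [ 0.4   0.73 -0.9   1.75  0.71  0.87 -1.78]
```

Call:
play_rows([
  [[0,-0.01,0,0.06,0,0,0],[0,-0.01,0,0.06,0,0,0],[0,0,0,0,0,0,0]],
])

```text
t: 16.62
ee_pos: [0.6328, 0.1267, 0.123]
ee_rot: [-2.979, -0.863, -0.194]
wrist_force: [-0.6, -1.1, 0.7]
gripper_width: 0.0107
grasp_force: 69.4
```

```bash
python3 - <<'E'
from ins import *
now()
E
```

```text
t 16.62 neck mm [  1.6 -39.9  -1.9] yaw,tilt,roll [ 0.07  0.03 -0.14] F -1.1 -0.7 0.7 q [ 0.4   0.73 -0.9   1.75  0.71  0.87 -1.79]
```

Call:
play_rows([
  [[0,0,0,0.05,0,0,0],[0,0,0,0,0,0,0]],
])

```text
t: 16.88
ee_pos: [0.633, 0.1268, 0.1228]
ee_rot: [-2.979, -0.863, -0.195]
wrist_force: [-3.0, -2.5, 3.9]
gripper_width: 0.011
grasp_force: 69.9
```

```bash
python3 - <<'E'
from ins import *
now();w=grab('side');s=grab('scene')
a=cv2.resize(w['image'][125:225,290:410,::-1],(480,400),interpolation=cv2.INTER_CUBIC)
b=cv2.resize(s['image'][140:240,360:440,::-1],(320,400),interpolation=cv2.INTER_CUBIC)
cv2.imwrite('pics/seat.png',np.hstack([a,b]))
E
```

```text
t 16.88 neck mm [  1.8 -39.9  -2. ] yaw,tilt,roll [ 0.07  0.   -0.16] F -3.8 -0.5 3.9 q [ 0.4   0.73 -0.9   1.75  0.71  0.87 -1.79]
```

View pics/seat.png

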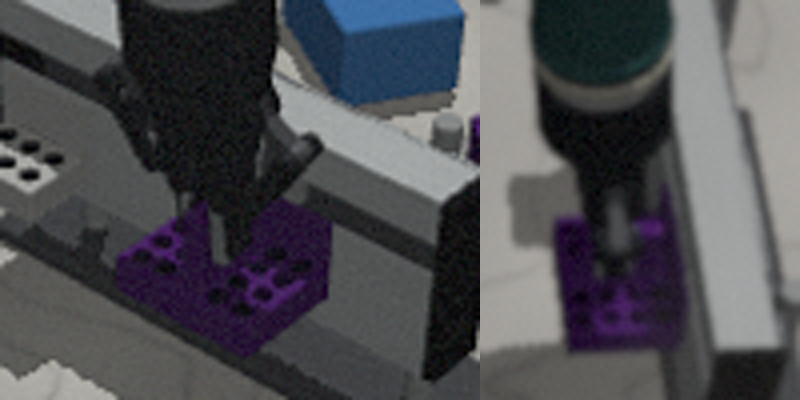

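The holder's plate lies flush on the rail face below the groove, around (330,240), level. Contact is felt on the vertical and on the face, at 4–6 N. I relax the grip and open.

Call:
play_rows([
  [[0,0,0,-0.02,0,0,0],[0,0,0,0,0,0,0],[0.3,0,0,0,0,0,0],[0.3,0,0,0,0,0,0],[0.6,0,0,0,0,0,0],[0.6,0,0,0,0,0,0],[0.6,0,0,0,0,0,0]],
], grip_force=20)

```text
t: 17.85
ee_pos: [0.6327, 0.1267, 0.1224]
ee_rot: [-2.979, -0.863, -0.194]
wrist_force: [-0.5, -0.1, -0.2]
gripper_width: 0.0513
grasp_force: 0.0
```

Call:
play_rows([
  [[0.6,0,0,-0.8,0,0,0],[0.6,0,0,-1.5,0,0,0],[0.6,0,0,-2.5,0,0,0],[0.6,0,0,-3.0,0,0,0],[0.6,-2,0,-3.0,0,0,0],[0.6,-3,0,-2.0,0,0,0],[0.6,-3,0,-2.0,0,0,0],[0.6,-3,0,-2.0,0,0,0],[0.6,0,0,0,0,0,0],[0.6,0,0,0,0,0,0]],
])

```text
t: 19.1
ee_pos: [0.5226, 0.0572, 0.2758]
ee_rot: [-2.98, -0.863, -0.196]
wrist_force: [-0.2, -0.6, 0.5]
gripper_width: 0.0513
grasp_force: 0.0
```

```bash
python3 - <<'E'
from ins import *
w=grab('side');s=grab('scene')
pts=[[0,-.045,.05],[0,.045,.05],[0,-.045,0],[-.068,-.045,0],[-.068,.045,.022],[-.068,-.045,.022],[-.06,0,.064],[-.012,0,.064]]
Rh=Rn.from_euler('z',RY,degrees=True);o=RO+.0015*ex-.04*ey+np.array([0,0,ZG-.0018-.046]);out=[]
for d,(x,y,W) in((w,(290,115,120)),(s,(355,140,80))):
    im=cv2.resize(d['image'][y:y+100,x:x+W,::-1],None,fx=4,fy=4,interpolation=cv2.INTER_CUBIC)
    for p in pts:
        u=(proj(d,o+Rh.apply(p))-[x,y]+.5)*4;cv2.circle(im,tuple(int(round(a)) for a in u),2,(0,255,0),-1)
    out.append(im)
cv2.imwrite('pics/hung.png',np.hstack(out));print(telemetry.sense()['t'])
E
```

```text
19.2
```

View pics/hung.png

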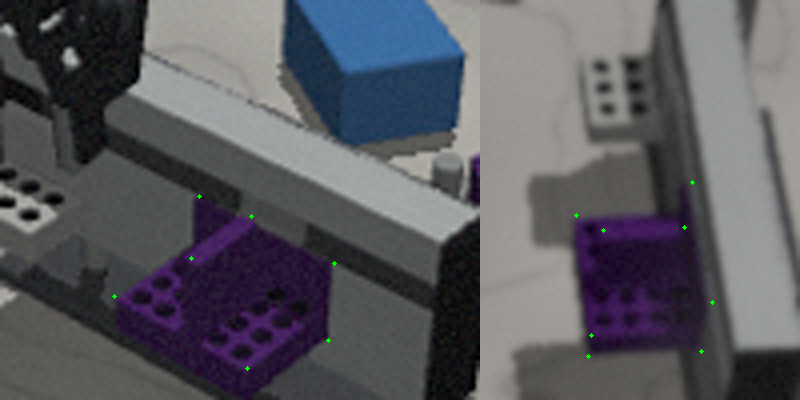

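The holder hangs free. The hook fills the groove at (270,215), and the level-pose dots agree with its corners, (334,263), (115,296) and (251,216). The gripper is clear, so I hand in.

```bash
python3 -c "
from cell import manip
print(manip.finish_job())"
```

```text
the job is handed in; nothing more can be done
None
```

The purple holder now hangs level on the rail, with its hook in the groove, about 40 mm right of the rail's middle; I let go and handed the job in at about 19 s, and no verdict came back.

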